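Draw the make-up bin forward from under the tray with the dressing hook

TASK

The open bin of compacts and lipsticks has slid back under the upper deck of the ceramic tray, where a hand cannot get at it: take the dressing hook from its rest, let its turned-down end drop over the bin's front lip and, touching the bin with the hook only and without tipping it, drag it forward until it meets the tray's front rim. Snug it flat and square against the rim with a last pull of about 10 N, and at no time load it with more than 15 N, as the glazed rim chips. Then unhook, leaving the bin against the rim, and lay the hook in its rest again the way it lay, with everything else left where it stands.

Things in the scene. Friction and masses are not known exactly. Their poses are not given: they have to be found in the camera images.
- hook_grip (a point): Centre of the handle of the dressing hook, a loose 60 g tool: flat-sided wooden handle 100 long, 18 wide, 22 tall, lying level on its rest; from its front end a 5 mm steel rod runs on at mid-height and turns squarely down 150 ahead of this point. Own x along the handle to the hooked end, y across the two flat sides to be gripped, z up. Balances 15 ahead of this point.
- hook_tip (a point): Lowest point of the hook's turned-down end, a round 5 mm steel leg: 150 ahead of and 11.5 below hook_grip on the tool's own axes, 9 below the rod's underside. The hook is fully down on a lip when the rod rests on it. Once held, its place is not exactly known: the handle can turn or slip a little in the fingers.
- rest: Fixed white ceramic rest of the hook; origin at the centre of its underside, x along the lying hook to the hooked end, z up. Base 100 x 56 x 8; saddles 10 thick at x = -40 and +40 have level seats 26 above the table between cheeks 25 apart at the seat, 34 at the top (41 high). The lying handle's centre is about over the origin, 37 above the table; 70 is free between the saddles.
- tray: Fixed two-tier white ceramic tray; origin at the centre of its underside, x inwards from its open front, y left, z up. Lower tier 230 deep (x), 320 wide, floor 14 above the table, rim 8 thick with its top 36 above the table. Slotted upper deck from x = -60 to +115, full width, underside 90 and top edge 110 above the table, on 16 mm posts at x = -47, +103, y = -152, +152; open all round.
- front_rim: Front rim of the tray's lower tier, of glazed ceramic, part of the fixed tray: 320 wide, 8 thick, 22 tall. Origin at the middle of its inner face at the level of the floor, 107 from the tray's origin on its -x side and 14 above the table; axes as the tray's. The bin is home when its whole front face bears on this face under a pull of 8 N or more; above 15 N the rim may chip.
- bin: The open grey plastic bin, loose on the lower tier's floor, in the left or right half and a little askew; origin at the centre of its underside, x inwards (from its front lip to its back), y left, z up. 100 x 100 in plan, 40 high; 0.42 to 0.78 kg with its contents; sliding it takes 2 to 7 N.
- bin_lip (a point): Middle of the bin's front lip, at its outermost front and top: 50 ahead of the bin's origin and 40 above its underside; axes as the bin's. The lip is a rolled bead 6 thick (x = 0 to 6) on a 3 mm wall. Behind it the bin is clear for 33 mm down to its floor; then come the contents, up to 50 above the underside. At the start the lip is 60 to 90 from the front rim.
- jar: Bystander, loose: squat frosted jar, 61 across, 46 high, on the lower tier in the half without the bin. Origin at its underside.
- pot: Bystander, loose: small amber pot with a black cap, 44 across, 36 high, at the back of the upper deck. Origin at its underside.
- compact: Bystander, loose: round powder compact, 64 across, 16 high, at the back of the upper deck. Origin at its underside.
- canister: Bystander, loose: cylindrical aluminium brush canister, 76 across, 105 high, brushes to 205. Origin at its underside. It stands on the side of the tray where the hook's rest is not.
- pump: Bystander, loose: frosted pump bottle with closed press-top, 60 across, 155 high. Origin at its underside.
- varnish: Bystander, loose: nail varnish bottle, 34 across, 75 high. Origin at its underside.
- curler: Bystander, loose: metal eyelash curler lying flat, about 105 x 62 x 8. Origin at its underside.
Things that resemble listed ones, but are neither listed nor needed, are in the scene too. Of the things that look like the part that bears hook_grip, the larger one is meant.

How it is judged (in metres and radians):
On the way, in this order (a step that is already met when the one before it is completed fails the run):
1. the hook's turned-down end has dropped behind the lip of the bin, which still stands deep in the tray (x of hook_tip in the frame of bin_lip between 0.004 and 0.03 m and y of hook_tip in the frame of bin_lip between -0.04 and 0.04 m and z of hook_tip in the frame of bin_lip below -0.004 m and x of bin_lip in the frame of front_rim above 0.045 m), for 0.1 s.
2. the bin, with the hook still behind its lip, has been drawn square against the front rim and snugged with a pull of at least 8 N (x of hook_tip in the frame of bin_lip between 0.004 and 0.03 m and y of hook_tip in the frame of bin_lip between -0.04 and 0.04 m and z of hook_tip in the frame of bin_lip below -0.004 m and x of bin_lip in the frame of front_rim between -0.003 and 0.0025 m and angle between the x axis of bin and the x axis of tray, either way round below 0.035 rad and angle between bin's own z axis and vertical below 0.03 rad and contact force between hook and bin above 8 N and contact force between bin and front_rim above 1 N), for 0.15 s.
At the end, for the whole second after the job is handed in: The bin stands flat and still on the lower tier, front face within 2.5 mm of the front rim and square to it within 0.035 rad; the hook lies in both saddles of its rest, hooked end down and pointing as before, handle centre within 20 mm along and 8 mm across (x of bin_lip in the frame of front_rim between -0.003 and 0.0025 m and angle between the x axis of bin and the x axis of tray, either way round below 0.035 rad and angle between bin's own z axis and vertical below 0.03 rad and linear speed of bin below 0.01 m/s and x of hook_grip in the frame of rest between -0.02 and 0.02 m and y of hook_grip in the frame of rest between -0.008 and 0.008 m and z of hook_grip in the frame of rest between 0.033 and 0.041 m and x of hook_tip in the frame of rest above 0.1 m and angle between hook_grip's own z axis and vertical below 0.12 rad); the robot touches nothing.
It fails at once if the hook presses or pulls on the bin with more than 15 N (contact force between hook and bin above 15 N).
It fails at once if the bin is tipped by more than 0.1 rad (angle between bin's own z axis and vertical above 0.1 rad).
It fails at once if the robot touches the bin itself (contact force between any of the arm, the fingers and bin above 0.5 N).
It fails at once if the hook or the robot bears on the ceramic tray with more than 10 N (contact force between any of hook, the arm, the fingers and tray above 10 N).
It fails at once if a bystander is moved by more than 15 mm or tipped (distance of any of jar, pot, compact, canister, pump, varnish, curler from where it was at the start of the episode above 0.015 m or angle between any of jar, pot, compact, canister, pump, varnish, curler's own z axis and vertical above 0.3 rad).
It also fails if it takes over 69 s, if anything falls off the work surface, if the arm or the gripper's body presses on something with over 40 N, if the wrist force passes 120 N, or if a joint passes its speed limit or range.

ROBOT

A 6-joint arm with a two-finger parallel gripper is mounted at the origin on the work surface. World frame = base frame: x ahead of the robot, y to its left, z up, the work surface at z = 0. Lengths are in m, angles in degrees, forces in N, time in s.
With the tool pointing down it reaches from about 0.35 to 0.875 m from the base axis. Payload 4.2 kg.
Tool frame: the origin (TCP) lies at the very end of the fingers, on their centre line; the grasp point (between the pads) lies 19 mm behind it (r.grip_point_offset is the distance from the TCP to the grasp point, in m); z points along the fingers, y is the line along which they close (so a half turn about z gives the same grasp; the last joint's range is limited). The gripper opens to 87 mm and grips with 3 to 60 N. Pads are 19 mm wide; open, the fingers measure 117 mm over their backs; the gripper's body (75 mm by 190 mm) begins 51 mm behind the grasp point.
Start: joints at [-56.918, 22.042, 0.453, 0, -68.411, -14.817], TCP at [0.196, -0.593, 0.2] pointing down, gripper open.
Joint ranges: [-179.83, 179.83], [-69.29, 118.12], [-61.27, 80.66], [-181.25, 117.63], [-171.15, -9.14], [-177.46, 177.46]. Speed limits (degrees/s): [159.86, 159.86, 180, 180, 180, 180].

INTERFACE

Orientations are given as a 3x3 rotation matrix whose columns are the frame's x, y, z axes.
In Python, from station import r, cams gives the robot as it stands. The module is installed in compiled form; this text tells all that it offers.
- The arm moves only by the shell command python3 -m handwheel 'ROWS'. ROWS is JSON, a list that holds one entry, the list of rows, each a list of 7 numbers: the turn, a rotation vector about the tool's x, y, z in units of 6 degrees (1.0 is 6 degrees), then the shift along the tool's x, y, z in m, then the finger opening in m, from 0 to 0.087. In form: [[[ax, ay, az, x, y, z, jaw], ...]]. A call has 1 to 12 rows; each row shifts and turns the commanded pose from where the row before left it, along the tool's axes as they then stand; what a row does not reach is not made up. A row lasts 1/10 s, in which the tool goes at most 50 mm and 8.59 degrees, less where a joint would pass 70% of its speed; a pose out of reach is approached as far as the arm can. A call with a gripper value outside its range is refused whole. The fingers move at their own pace and stop on an object; the grip force is fixed at half the most. Time passes only in rows, so rows that do not move let the fingers close. It gives the time, the measured TCP pose, the force, the opening and the grip force at its end, in the units of the state.
- r.sense(): the state, without advancing time (a new reading comes with each control period).
- cams.capture(name): name is "scene" or "top" or "wrist"; returns the picture (384x512x3 uint8, red, green, blue); there is no depth.
- cams.get_calibration(name): a dict with "camera_matrix" (3x3 intrinsics, pixels), "rvec" (rotation vector, rad) and "tvec" (3), from world to camera coordinates, as OpenCV has them; the wrist camera has in their place "T_tool_cam" (4x4, takes a point from camera to tool coordinates, whose origin is the TCP and whose axes are the flange's). Camera axes: x right, y down, z forward; pixel columns grow to the right and rows downward; lengths in m; the calibration is good to about 2 mm. A picture is of the moment at which its call begins: read the wrist's pose just before it. get_calibration takes no time and is no camera call.
- r.finish_job(): hands the job in; it is judged then, once.
The state is a dict: "time_s": time; "joints": joint angles; "joint_velocities": joint speeds; "effort": joint torques, N m; "tcp_pos": TCP position; "ee_rot": TCP orientation; "wrist_force": force on the tool from outside, world axes, zero at the start; "moment": the same for the moment, N m; "gripper_width": opening from 0.0 (shut) to 1.0 (fully open); "gripper_force": force on a finger pad.
Only numpy, scipy, OpenCV 4.12 (cv2) and the standard library are available. Lean on these libraries where they do the work, as an engineer would, in place of code of your own. Each camera call takes 0.05 s, during which the arm holds its last target. There are 200 camera calls.

## Working session

There is one attempt and no reset: what is moved stays moved. The work goes in short steps, Python scripts to look and compute and a shell command to move; the robot and the scene stay as the last step left them, time stands still between calls to the robot, and variables do not carry over. Pictures are saved under pics/ and viewed, at most 10 in all, crops included, and the job is handed in when it is done.

```bash
mkdir -p pics
cat > h.py <<'E'
import numpy as np, cv2
from station import r, cams
def save(n,f,crop=None,s=1):
    im=cams.capture(n)[:,:,::-1].copy(); cv2.imwrite(f'pics/{f}_raw.png',im)
    if crop: x0,y0,x1,y1=crop; im=im[y0:y1,x0:x1]
    if s!=1: im=cv2.resize(im,None,fx=s,fy=s,interpolation=cv2.INTER_CUBIC)
    cv2.imwrite(f'pics/{f}.png',im)
def cam(n,st=None):
    c=cams.get_calibration(n); K=np.array(c['camera_matrix'])
    if n=='wrist':
        st=st or r.sense(); T=np.eye(4); T[:3,:3]=st['ee_rot']; T[:3,3]=st['tcp_pos']
        M=np.linalg.inv(T@np.array(c['T_tool_cam']))
        return K,M[:3,:3],M[:3,3]
    return K,cv2.Rodrigues(np.array(c['rvec'],float))[0],np.array(c['tvec'],float).ravel()
def px2w(n,uv,z,C=None):
    K,R,t=C or cam(n); o=-R.T@t; d=R.T@np.linalg.solve(K,[uv[0],uv[1],1]); return o+d*(z-o[2])/d[2]
def w2px(n,p,C=None):
    K,R,t=C or cam(n); q=K@(R@np.asarray(p,float)+t); return q[:2]/q[2]
E
python3 - <<'E'
from h import *
save('scene','s0');save('top','t0')
a=np.vstack([cv2.imread('pics/s0.png')]);
cv2.imwrite('pics/s0b.png',cv2.resize(a,(800,600)));cv2.imwrite('pics/t0b.png',cv2.resize(cv2.imread('pics/t0.png'),(800,600)))
for n in('scene','top'):
    K,R,t=cam(n);print(n,K,-R.T@t,R[2])
print(cams.get_calibration('wrist'),r.sense())
E
```

```text
scene [[387.24136132   0.         258.92567952]
 [  0.         387.24136132 186.93518654]
 [  0.           0.           1.        ]] [ 1.2100774  -0.45960734  0.6778573 ] [-0.67491138  0.41160586 -0.61243387]
top [[347.44515943   0.         256.87469368]
 [  0.         347.44515943 191.41073607]
 [  0.           0.           1.        ]] [ 0.49428857 -0.04871368  1.13506242] [ 0.05616788 -0.02691113 -0.9980586 ]
{'camera_matrix': array([[299.31372776,   0.        , 252.65631631],
       [  0.        , 299.31372776, 194.66065621],
       [  0.        ,   0.        ,   1.        ]]), 'T_tool_cam': array([[-6.40401313e-04, -9.58171193e-01, -2.86194958e-01,
         7.87962869e-02],
       [ 9.99999755e-01, -6.94544440e-04,  8.76721203e-05,
        -3.67988035e-04],
       [-2.82780017e-04, -2.86194832e-01,  9.58171403e-01,
        -1.85351722e-01],
       [ 0.00000000e+00,  0.00000000e+00,  0.00000000e+00,
         1.00000000e+00]])} {'time_s': 0.1, 'joints': array([-5.69173293e+01,  2.20884796e+01,  3.87674284e-01, -2.32127720e-02,
       -6.84118805e+01, -1.48164768e+01]), 'joint_velocities': array([-0.00988779, -0.11614047,  0.16361684,  0.01936375,  0.09290898,
        0.09494206]), 'effort': array([-1.45680926e-03, -3.91689456e+01,  1.87934786e+01,  4.23197195e+00,
        1.34808096e-02, -7.13213331e-05]), 'tcp_pos': array([ 0.19571625, -0.59295477,  0.19895256]), 'ee_rot': array([[-9.49657350e-01, -3.13289550e-01, -7.57877807e-04],
       [-3.13290436e-01,  9.49655552e-01,  1.85350579e-03],
       [ 1.39038872e-04,  1.99763126e-03, -9.99997995e-01]]), 'wrist_force': array([-0.45134652, -0.00541589,  0.51662893]), 'moment': array([-0.03123834,  0.04401169,  0.022165  ]), 'gripper_force': 0.0, 'gripper_width': 0.9995413126807257}
```

View pics/s0b.png

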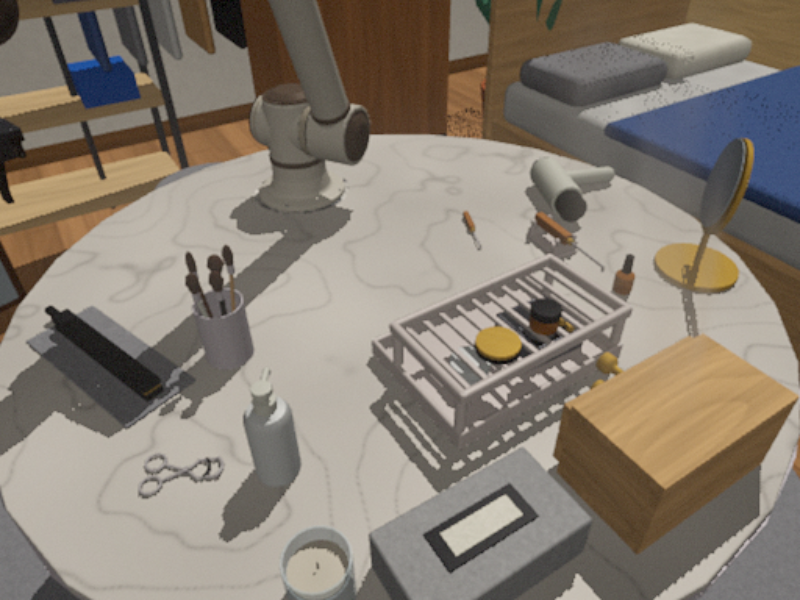

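View pics/t0b.png

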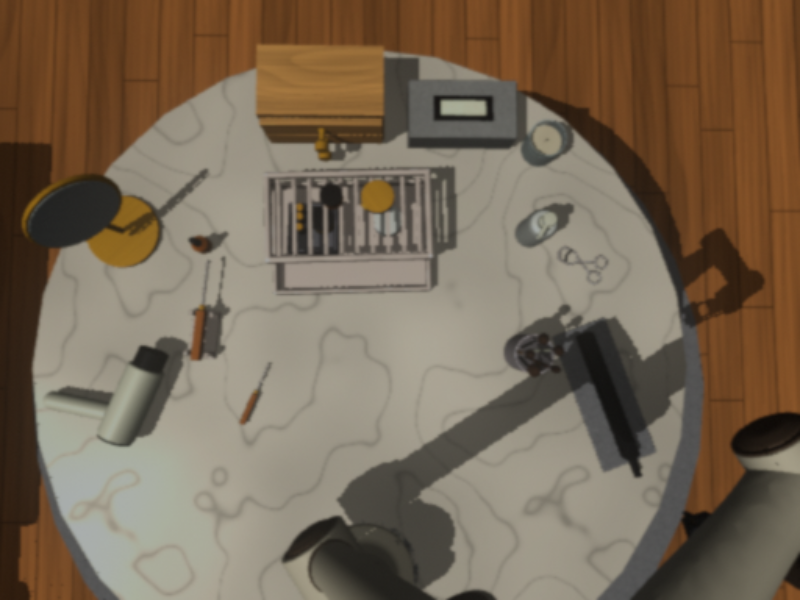

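The top view shows two hook-like tools. One is the larger wooden handle at (200,330), its rod running up to (207,262). The other is a smaller lookalike at (250,405). The larger one is meant. The bin contents show at about (300,215), in the tray's left half, with the jar at (385,222) and the tray's front rim running (277,291)–(430,291).

Run:
```python
from h import *
im=cv2.imread('pics/t0_raw.png')
a=cv2.resize(im[95:245,110:300],None,fx=4.2,fy=4,interpolation=cv2.INTER_CUBIC)[:600,:798];cv2.imwrite('pics/c1.png',a)
f=.64
for n,p,z in[('handle rear',(196,358),.048),('handle front',(202,308),.048),('tip',(207,262),.04),('rimL',(277,291),.036),('rimR',(430,291),.036),('deckFL',(268,258),.11),('deckFR',(433,258),.11),('deckBL',(266,178),.11),('deckBR',(430,169),.11),('varn',(200,243),.07),('mirror',(125,230),.01),('dryer',(150,360),.08),('bincont',(300,215),.06)]:
    print(n,px2w('top',(p[0]*f,p[1]*f),z).round(3))
```

```text
handle rear [0.439 0.328 0.048]
handle front [0.538 0.318 0.048]
tip [0.631 0.312 0.04 ]
rimL [0.573 0.173 0.036]
rimR [ 0.573 -0.137  0.036]
deckFL [0.63  0.175 0.11 ]
deckFR [ 0.63  -0.137  0.11 ]
deckBL [0.783 0.181 0.11 ]
deckBR [ 0.802 -0.132  0.11 ]
varn [0.664 0.317 0.07 ]
mirror [0.701 0.491 0.01 ]
dryer [0.437 0.404 0.08 ]
bincont [0.723 0.124 0.06 ]
```

View pics/c1.png

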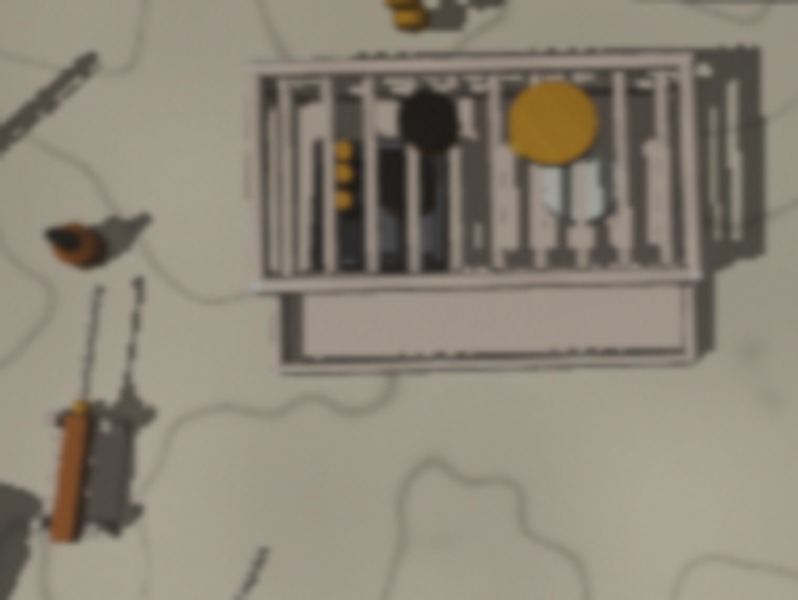

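```bash
cat >> h.py <<'E'
from scipy.spatial.transform import Rotation as Ro
def Rdown(yaw,pitch=0): # tool z down, tool x at yaw (deg); pitch tips about tool y
    c,s=np.cos(np.radians(yaw)),np.sin(np.radians(yaw))
    return np.array([[c,s,0],[s,-c,0],[0,0,-1.]])@Ro.from_euler('y',pitch,degrees=True).as_matrix()
def delta(p,R):
    s=r.sense();A=np.array(s['ee_rot']);d=A.T@(np.array(p)-s['tcp_pos'])
    w=Ro.from_matrix(A.T@R).as_rotvec(degrees=True)/6
    d2=np.array(R).T@(np.array(p)-s['tcp_pos'])
    print('shift(tool now)',d.round(4),'turn units',w.round(3),'shift if turned first',d2.round(4),'F',s['wrist_force'].round(2))
E
python3 - <<'E'
from h import *
g=lambda u,v,z:px2w('top',(110+u/4.2,95+v/4),z).round(4)
for n,u,v,z in[('rim outer L',282,373,.036),('rimOuter R',694,361,.036),('dFL',252,291,.11),('dFR',702,273,.11),('dBL',250,66,.11),('dBR',694,52,.11),
 ('hdl rear',63,541,.048),('hdl front',78,406,.048),('rod end',100,288,.04),('bin cont L',318,270,.05),('bin R',447,270,.054),('saddleRR',123,525,.041),('var',80,245,.05)]: print(n,g(u,v,z))
R=Rdown(180,0);print(R)
delta([.40,.06,.33],R); print((R@Ro.from_euler('y',43,degrees=True).as_matrix())[:,2])
E
```

```text
rim outer L [0.5663 0.173  0.036 ]
rimOuter R [ 0.5757 -0.1368  0.036 ]
dFL [0.622  0.1797 0.11  ]
dFR [ 0.6358 -0.1368  0.11  ]
dBL [0.7902 0.183  0.11  ]
dBR [ 0.8026 -0.132   0.11  ]
hdl rear [0.4358 0.3291 0.048 ]
hdl front [0.5399 0.3201 0.048 ]
rod end [0.633  0.3082 0.04  ]
bin cont L [0.646  0.1444 0.05  ]
bin R [0.6456 0.0483 0.054 ]
saddleRR [0.4476 0.2878 0.041 ]
var [0.6654 0.3202 0.05  ]
[[-1.0000000e+00  1.2246468e-16  0.0000000e+00]
 [ 1.2246468e-16  1.0000000e+00  0.0000000e+00]
 [ 0.0000000e+00  0.0000000e+00 -1.0000000e+00]]
shift(tool now) [-0.3985  0.5563 -0.13  ] turn units [ 0.019 -0.004  3.043] shift if turned first [-0.2043  0.653  -0.131 ] F [-0.45 -0.01  0.52]
[-6.81998360e-01  8.35207109e-17 -7.31353702e-01]
```

```bash
python3 -m handwheel '[[[0,0,1.014,0,0,-0.0433,0.087],[0,0,1.014,0,0,-0.0433,0.087],[0,0,1.014,0,0,-0.0433,0.087],[0,0,0,-0.0146,0.0466,0,0.087],[0,0,0,-0.0146,0.0466,0,0.087],[0,0,0,-0.0146,0.0466,0,0.087],[0,0,0,-0.0146,0.0466,0,0.087],[0,0,0,-0.0146,0.0466,0,0.087],[0,0,0,-0.0146,0.0466,0,0.087],[0,0,0,-0.0146,0.0466,0,0.087],[0,0,0,-0.0146,0.0466,0,0.087],[0,0,0,-0.0146,0.0466,0,0.087]]]' && python3 -m handwheel '[[[0,0,0,-0.0146,0.0466,0,0.087],[0,0,0,-0.0146,0.0466,0,0.087],[0,0,0,-0.0146,0.0466,0,0.087],[0,0,0,-0.0146,0.0466,0,0.087],[0,0,0,-0.0146,0.0466,0,0.087],[0,-1.4,0,0,0,0,0.087],[0,-1.4,0,0,0,0,0.087],[0,-1.4,0,0,0,0,0.087],[0,-1.4,0,0,0,0,0.087],[0,-1.4,0,0,0,0,0.087],[0,0,0,0,0,0,0.087]]]'; python3 -c "
from h import *
delta([.53,.095,.10],Rdown(180,-43)); print(r.sense()['tcp_pos'],r.sense()['joints'])"
```

```text
time_s: 1.3
tcp_pos: [0.3269, -0.1722, 0.3297]
ee_rot: [[-1.0, 0.0, 0.0], [0.0, 1.0, 0.0], [-0.0, 0.0, -1.0]]
wrist_force: [1.7, -0.9, -0.1]
gripper_width: 1.002
gripper_force: 0.0
time_s: 2.4
tcp_pos: [0.396, 0.0525, 0.3205]
ee_rot: [[-0.758, -0.0, 0.653], [-0.009, 1.0, -0.011], [-0.653, -0.014, -0.758]]
wrist_force: [-0.3, -1.3, -1.9]
gripper_width: 0.998
gripper_force: 0.0
shift(tool now) [0.042  0.0456 0.254 ] turn units [-0.1   -0.376  0.091] shift if turned first [0.0524 0.0425 0.2526] F [-0.32 -1.32 -1.87]
[0.39603069 0.05252633 0.32048524] [  52.93070581  -29.13895203  -55.51256264   46.08138567  -47.04847661
 -170.09532285]
```

```bash
python3 -m handwheel '[[[0,0,0,0.008,0.008,0.045,0.087],[0,0,0,0.008,0.008,0.045,0.087],[0,0,0,0.008,0.008,0.045,0.087],[0,-0.2,0,0.008,0.008,0.045,0.087],[0,-0.2,0,0.008,0.008,0.045,0.087],[0,0,0,0,0,0,0.087],[0,0,0,0,0,0,0.087]]]'; python3 -c "
from h import *
delta([.53,.095,.10],Rdown(180,-43)); print(r.sense()['tcp_pos'],r.sense()['joints'])
save('wrist','w1');cv2.imwrite('pics/w1b.png',cv2.resize(cv2.imread('pics/w1.png'),(800,600),interpolation=cv2.INTER_CUBIC))"
```

```text
time_s: 3.1
tcp_pos: [0.4867, 0.0597, 0.2158]
ee_rot: [[-0.804, -0.042, 0.593], [-0.03, 0.999, 0.029], [-0.594, 0.006, -0.805]]
wrist_force: [0.2, 1.1, 0.3]
gripper_width: 1.002
gripper_force: 0.0
shift(tool now) [0.0328 0.0328 0.1199] turn units [ 0.296 -1.097  0.27 ] shift if turned first [0.0473 0.0353 0.1142] F [0.23 1.12 0.33]
[0.48666792 0.05970287 0.21578392] [  17.92217596   -8.96524511  -61.04932229   74.72835212   -9.22018171
 -177.3412    ]
```

View pics/w1b.png

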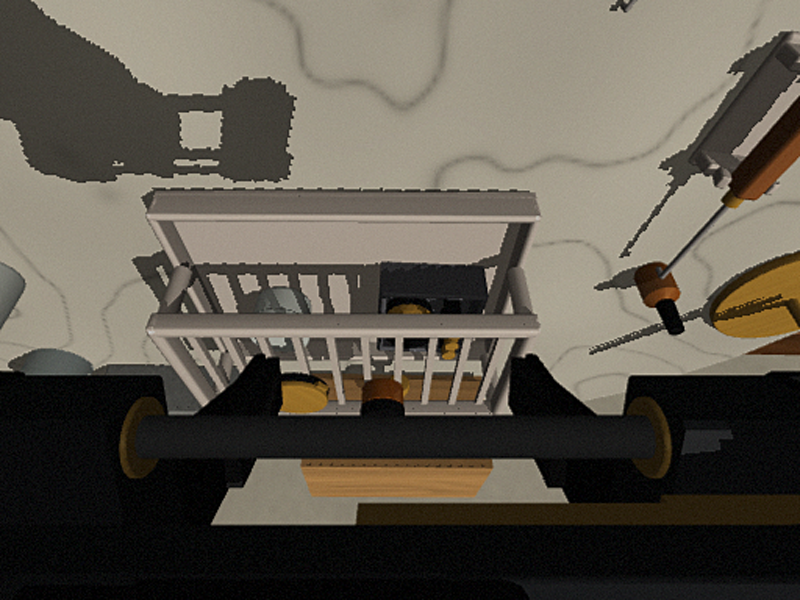

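The wrist view shows the tray's front rim at the top, (150–538, 190–220). The bin is at the right under the deck, (380–487, 263–345), the jar at (285,300), and the real hook on its white rest at right, (725,200). I'll enlarge the bin region.

Run:
```python
from h import *
im=cv2.imread('pics/w1_raw.png')
a=cv2.resize(im[110:235,90:350],None,fx=3,fy=3,interpolation=cv2.INTER_CUBIC);a=cv2.convertScaleAbs(a,alpha=1.6,beta=20);cv2.imwrite('pics/c2.png',a)
```

```text
(no output)
```

View pics/c2.png

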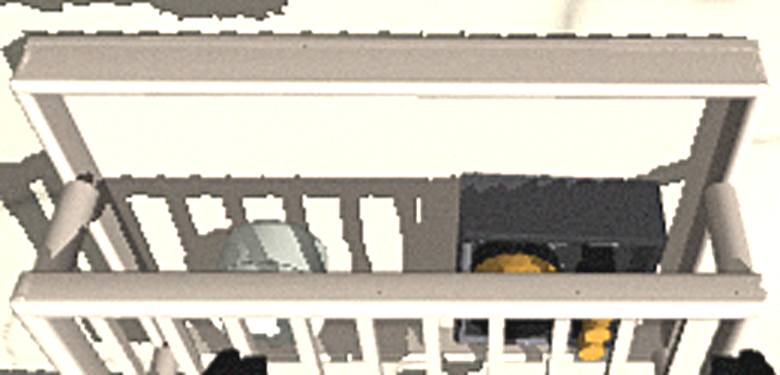

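Run:
```python
from h import *
s=r.sense();C=cam('wrist',s)
for n,u,v,z in[('bin botL',461,175,.014),('bin botR',663,183,.014),('lip L',459,238,.054),('lip R',664,246,.054),('rim in L',40,96,.036),('rim in R',745,96,.036),('rim out L',14,82,.036),('rim out R',768,82,.036),('deck FL',12,297,.11),('deckFR',768,297,.11)]:
    print(n,px2w('wrist',(90+u/3,110+v/3),z,C).round(4))
# hook in b image
for n,u,v,z in[('handle front top',737,196,.048),('rod end',664,273,.037)]: print(n,px2w('wrist',(u*.64,v*.64),z,C).round(4))
```

```text
bin botL [0.6522 0.0544 0.014 ]
bin botR [0.6547 0.1577 0.014 ]
lip L [0.6527 0.0539 0.054 ]
lip R [0.6556 0.1534 0.054 ]
rim in L [ 0.5843 -0.1244  0.036 ]
rim in R [0.5734 0.174  0.036 ]
rim out L [ 0.5767 -0.1324  0.036 ]
rim out R [0.5653 0.1815 0.036 ]
deck FL [ 0.6265 -0.1292  0.11  ]
deckFR [0.6162 0.182  0.11  ]
handle front top [0.5312 0.3163 0.048 ]
rod end [0.6312 0.3163 0.037 ]
```

```bash
python3 -m handwheel '[[[0,1.2,0,0,0,-0.02,0.087],[0,1.2,0,0,0,-0.03,0.087],[0,1.2,0,0,0,-0.03,0.087],[0,1.2,0,0,0,-0.03,0.087],[0,1.2,0,0,0,0,0.087],[0,0,0,0,0,0,0.087]]]'; python3 -c "
from h import *
delta([.485,.323,.25],Rdown(-5.1)); print(r.sense()['tcp_pos'],r.sense()['joints'])"
```

```text
time_s: 3.75
tcp_pos: [0.4931, 0.0291, 0.2985]
ee_rot: [[-0.939, 0.024, 0.344], [0.008, 0.999, -0.047], [-0.345, -0.042, -0.938]]
wrist_force: [1.0, 0.2, 0.7]
gripper_width: 1.003
gripper_force: 0.0
shift(tool now) [0.0266 0.2954 0.0288] turn units [ -5.153  -0.437 -28.856] shift if turned first [-0.0342 -0.292   0.0485] F [0.98 0.19 0.72]
[0.49313143 0.02911337 0.29852071] [  30.43689503   -5.8584697   -27.46376361   15.57556964  -53.23528277
 -129.06478779]
```

```bash
python3 -m handwheel '[[[0,1.2,0,0,0.03,0,0.087],[0,1.2,0,0,0.03,0,0.087],[0,1,0,0,0.03,0,0.087],[0,0,-1.4,0,0,0,0.087],[0,0,-1.4,0,0,0,0.087],[0,0,-1.4,0,0,0,0.087],[0,0,-1.4,0,0,0,0.087],[0,0,-1.4,0,0,0,0.087],[0,0,-1.4,0,0,0,0.087],[0,0,-1.4,0,0,0,0.087],[0,0,-1.4,0,0,0,0.087],[0,0,0,0,0,0,0.087]]]'; python3 -c "
from h import *
delta([.485,.323,.25],Rdown(-5.1)); print(r.sense()['tcp_pos'],r.sense()['joints'])"
```

```text
time_s: 4.95
tcp_pos: [0.4908, 0.115, 0.2895]
ee_rot: [[-0.411, -0.912, -0.011], [-0.91, 0.411, -0.049], [0.049, -0.01, -0.999]]
wrist_force: [0.4, -0.3, -0.4]
gripper_width: 1.001
gripper_force: 0.0
shift(tool now) [-0.1889  0.0911  0.0294] turn units [  0.379  -0.406 -18.19 ] shift if turned first [-0.0243 -0.2066  0.0395] F [ 0.41 -0.28 -0.45]
[0.49082598 0.11504188 0.28945283] [ 33.03422559   7.7967812   -6.99241609   2.03999856 -77.26047635
 -57.78447036]
```

```bash
python3 -m handwheel '[[[0,0,-1.4,0,0,0,0.087],[0,0,-1.4,0,0,0,0.087],[0,0,-1.4,0,0,0,0.087],[0,0,-1.4,0,0,0,0.087],[0,0,-1.4,0,0,0,0.087],[0,0,-1.4,0,0,0,0.087],[0,0,-1.4,0,0,0,0.087],[0,0,-1.4,0,0,0,0.087],[0,0,-1.4,0,0,0,0.087],[0,0,-1.4,0,0,0,0.087],[0,0,-1.4,0,0,0,0.087],[0,0,-1.4,0,0,0,0.087]]]'; python3 -c "
from h import *
delta([.485,.323,.25],Rdown(-5.1)); print(r.sense()['tcp_pos'],r.sense()['joints'])"
```

```text
time_s: 6.15
tcp_pos: [0.4911, 0.1149, 0.2893]
ee_rot: [[0.973, -0.231, -0.011], [-0.231, -0.972, -0.049], [0.0, 0.05, -0.999]]
wrist_force: [-0.0, -0.1, 0.3]
gripper_width: 0.998
gripper_force: 0.0
shift(tool now) [-0.054  -0.2028  0.0292] turn units [ 0.477  0.032 -1.374] shift if turned first [-0.0246 -0.2068  0.0393] F [-0.04 -0.12  0.26]
[0.49107756 0.11487813 0.28934667] [ 33.0018743    7.8332606   -6.96501198   2.04109496 -77.27277247
  43.1692928 ]
```

```bash
python3 -m handwheel '[[[0.48,0.03,-1.2,0,0,0,0.087],[0,0,-0.17,-0.005,-0.0415,0.01,0.087],[0,0,0,-0.005,-0.0415,0.01,0.087],[0,0,0,-0.005,-0.0415,0.01,0.087],[0,0,0,-0.005,-0.0415,0.01,0.087],[0,0,0,-0.005,-0.0415,0,0.087],[0,0,0,0,0,0,0.087],[0,0,0,0,0,0,0.087]]]'; python3 -c "
from h import *
delta([.485,.323,.25],Rdown(-5.1)); print(r.sense()['tcp_pos'],r.sense()['joints'])
save('wrist','w2');cv2.imwrite('pics/w2b.png',cv2.resize(cv2.imread('pics/w2.png'),(800,600),interpolation=cv2.INTER_CUBIC))"
```

```text
time_s: 6.95
tcp_pos: [0.4858, 0.3243, 0.2488]
ee_rot: [[0.996, -0.093, -0.001], [-0.093, -0.996, -0.001], [-0.001, 0.001, -1.0]]
wrist_force: [-0.4, 0.0, 0.5]
gripper_width: 0.999
gripper_force: 0.0
shift(tool now) [-0.0007  0.0014 -0.0012] turn units [ 0.008  0.005 -0.035] shift if turned first [-0.0007  0.0014 -0.0012] F [-0.42  0.03  0.45]
[0.48582442 0.32429545 0.2488144 ] [ 4.96024765e+01  1.63696848e+01 -8.30680978e-01  2.88914504e-03
 -7.28548235e+01  3.50846843e+01]
```

View pics/w2b.png

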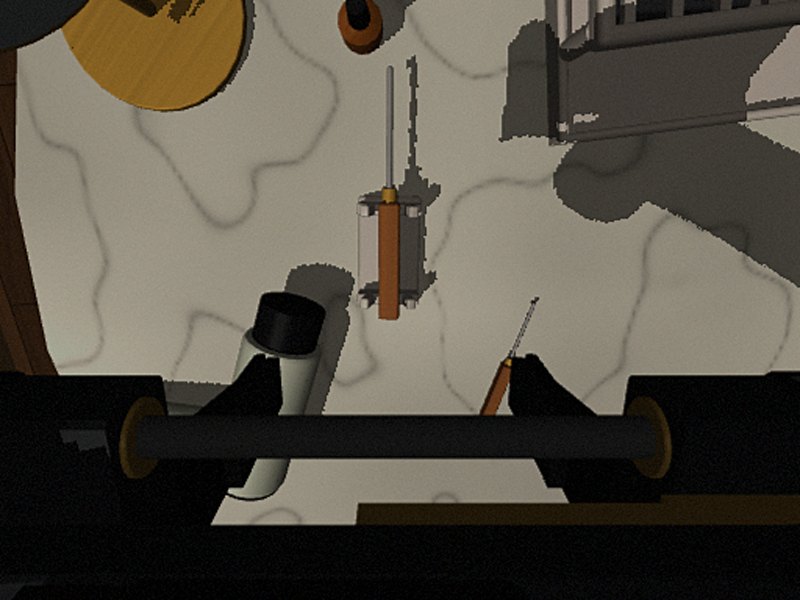

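The wrist view shows the larger hook: handle (389, 205–318), rod end at (390,67), and its white rest with saddles at rows ~207 and ~298. The lookalike at (505,370) is visibly smaller. The dryer nozzle is nearby at (320,300).

Run:
```python
from h import *
s=r.sense();C=cam('wrist',s)
A=np.array(s['ee_rot'])
for n,u,v,z in[('front',389,205,.048),('ferr',390,188,.04),('rear top',389,310,.048),('rear bottom?',389,319,.048),('rod end',390,67,.037),('sadF L',358,207,.041),('sadF R',424,207,.041),('sadR L',358,298,.041),('sadR R',424,298,.041),('base R front',424,200,.008),('dryer tip R',325,325,.05),('dryer top R',325,325,.08),('lookalike',500,385,.03)]:
    p=px2w('wrist',(u*.64,v*.64),z,C); print(n,p.round(4),'tool',(A.T@(p-s['tcp_pos'])).round(4))
```

```text
front [0.5334 0.3233 0.048 ] tool [ 0.0471 -0.0044  0.2012]
ferr [0.5462 0.3213 0.04  ] tool [ 0.0602 -0.0036  0.2092]
rear top [0.4445 0.332  0.048 ] tool [-0.0421 -0.0048  0.2012]
rear bottom? [0.4363 0.3328 0.048 ] tool [-0.0504 -0.0048  0.2012]
rod end [0.6362 0.3126 0.037 ] tool [ 0.1506 -0.0033  0.2122]
sadF L [0.5336 0.3491 0.041 ] tool [ 0.0449 -0.0301  0.2082]
sadF R [0.5285 0.2948 0.041 ] tool [0.0449 0.0244 0.2082]
sadR L [0.4558 0.3582 0.041 ] tool [-0.0333 -0.032   0.2082]
sadR R [0.4504 0.3007 0.041 ] tool [-0.0333  0.0258  0.2082]
base R front [0.5315 0.2926 0.008 ] tool [0.0482 0.0264 0.2412]
dryer tip R [0.4368 0.3887 0.05  ] tool [-0.0551 -0.0605  0.1992]
dryer top R [0.4467 0.383  0.08  ] tool [-0.0447 -0.0557  0.1692]
lookalike [0.3545 0.2348 0.03  ] tool [-0.1227  0.1004  0.2193]
```

```bash
python3 -m handwheel '[[[0,0,0,0.001,-0.0045,0.04,0.06],[0,0,0,0,0,0.04,0.06],[0,0,0,0,0,0.04,0.06],[0,0,0,0,0,0.04,0.06],[0,0,0,0,0,0.03,0.06],[0,0,0,0,0,0.02,0.06],[0,0,0,0,0,0.01,0.06],[0,0,0,0,0,0.009,0.06],[0,0,0,0,0,0,0.06],[0,0,0,0,0,0,0.06]]]'; python3 -c "
from h import *
s=r.sense();print(s['tcp_pos'],s['wrist_force'])"
```

```text
time_s: 8.0
tcp_pos: [0.4888, 0.3282, 0.0214]
ee_rot: [[0.996, -0.093, 0.002], [-0.093, -0.996, 0.001], [0.001, -0.001, -1.0]]
wrist_force: [-0.2, 0.1, 0.5]
gripper_width: 0.69
gripper_force: 0.0
[0.48880967 0.32820585 0.02138481] [-0.21079028  0.05679197  0.46313763]
```

```bash
python3 -m handwheel '[[[0,0,0,0,0,0,0.0],[0,0,0,0,0,0,0],[0,0,0,0,0,0,0],[0,0,0,0,0,0,0],[0,0,0,0,0,0,0],[0,0,0,0,0,0,0],[0,0,0,0,0,0,0],[0,0,0,0,0,0,0]]]'
```

```text
time_s: 8.8
tcp_pos: [0.4882, 0.3279, 0.0203]
ee_rot: [[0.996, -0.092, -0.0], [-0.092, -0.996, -0.0], [-0.0, 0.0, -1.0]]
wrist_force: [-0.6, -0.1, 0.6]
gripper_width: 0.2
gripper_force: 30.0
```

```bash
python3 -m handwheel '[[[0,0,0,0,0,-0.01,0],[0,0,0,0,0,-0.02,0],[0,0,0,0,0,-0.03,0],[0,0,0,0,0,-0.04,0],[0,0,0,0,0,-0.04,0],[0,0,-0.62,0,0,0,0],[0,0,-0.62,0,0,0,0],[0,0,0,0,0,0,0]]]'; python3 -c "
from h import *
delta([.44,.10,.16],Rdown(2.1)); print(r.sense()['tcp_pos'],r.sense()['gripper_width'])"
```

```text
time_s: 9.6
tcp_pos: [0.4881, 0.3278, 0.1612]
ee_rot: [[0.999, 0.037, 0.001], [0.037, -0.999, 0.001], [0.001, -0.001, -1.0]]
wrist_force: [-0.9, 0.3, -0.5]
gripper_width: 0.201
gripper_force: 30.0
shift(tool now) [-0.0565  0.2258  0.001 ] turn units [-0.006 -0.005  0.004] shift if turned first [-0.0564  0.2258  0.0012] F [-0.94  0.32 -0.52]
[0.48805093 0.32775776 0.16119225] 0.2006297722647337
```

```bash
python3 -m handwheel '[[[0,0,0,-0.0095,0.0376,0,0],[0,0,0,-0.0095,0.0376,0,0],[0,0,0,-0.0095,0.0376,0,0],[0,0,0,-0.0095,0.0376,0,0],[0,0,0,-0.0095,0.0376,0,0],[0,0,0,-0.009,0.0378,0,0],[0,0,0,0,0,0.025,0],[0,0,0,0,0,0.025,0],[0,0,0,0,0,0.025,0],[0,0,0,0,0,0.025,0],[0,0,0,0,0,0,0],[0,0,0,0,0,0,0]]]'; python3 -c "
from h import *
delta([.44,.10,.059],Rdown(2.1));s=r.sense();A=s['ee_rot'];p=s['tcp_pos'];print(p)
tip=p+A@[.148,0,-.0052];print(tip)
save('top','t3');save('scene','s3');save('wrist','w3')
ims=[]
for n,f in(('top','t3'),('scene','s3')):
    u,v=w2px(n,tip);print(n,u,v);im=cv2.imread(f'pics/{f}.png');x,y=int(u),int(v);a=im[max(y-45,0):y+45,x-50:x+50];ims.append(cv2.resize(a,(400,360),interpolation=cv2.INTER_CUBIC))
cv2.imwrite('pics/v3.png',np.hstack(ims))
w=cv2.imread('pics/w3.png');print(w2px('wrist',tip))
"
```

```text
time_s: 10.8
tcp_pos: [0.4404, 0.1001, 0.0606]
ee_rot: [[0.999, 0.037, -0.0], [0.037, -0.999, -0.001], [-0.0, 0.001, -1.0]]
wrist_force: [1.1, 0.8, -0.2]
gripper_width: 0.2
gripper_force: 30.0
shift(tool now) [-0.0004  0.0001  0.0016] turn units [0.008 0.003 0.004] shift if turned first [-0.0004  0.0001  0.0016] F [ 1.14  0.82 -0.2 ]
[0.44036526 0.10006608 0.06064155]
[0.58826489 0.10555425 0.06580097]
top 197.32324180079576 180.4756844032312
scene 318.65904707191515 178.01694084025934
[253.22118769 -33.1072488 ]
```

View pics/v3.png

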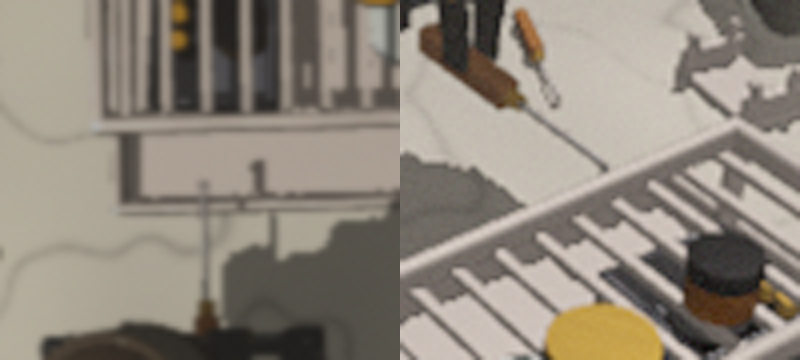

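```bash
python3 -m handwheel '[[[0,0,0,0.02,0,0,0],[0,0,0,0.025,0,0,0],[0,0,0,0.025,0,0,0],[0,0,0,0.015,0,0,0],[0,0,0,0,0,0,0],[0,0,0,0,0,0,0],[0,0,0,0,0,0,0]]]'; python3 -c "
from h import *
s=r.sense();print(s['tcp_pos'],s['tcp_pos']+s['ee_rot']@[.148,0,-.0052],s['wrist_force'],s['moment'])
save('top','t4');im=cv2.imread('pics/t4.png');cv2.imwrite('pics/t4b.png',cv2.resize(im[100:200,160:260],(600,600),interpolation=cv2.INTER_CUBIC))"
```

```text
time_s: 11.65
tcp_pos: [0.5242, 0.1031, 0.0607]
ee_rot: [[0.999, 0.037, -0.0], [0.037, -0.999, 0.0], [-0.0, -0.0, -1.0]]
wrist_force: [0.1, 0.7, -0.4]
gripper_width: 0.2
gripper_force: 30.0
[0.52424532 0.10313866 0.06070977] [0.6721429  0.10866415 0.06588813] [ 0.0914988   0.72604835 -0.44632936] [-0.12549438  0.19046411  0.05038331]
```

View pics/t4b.png

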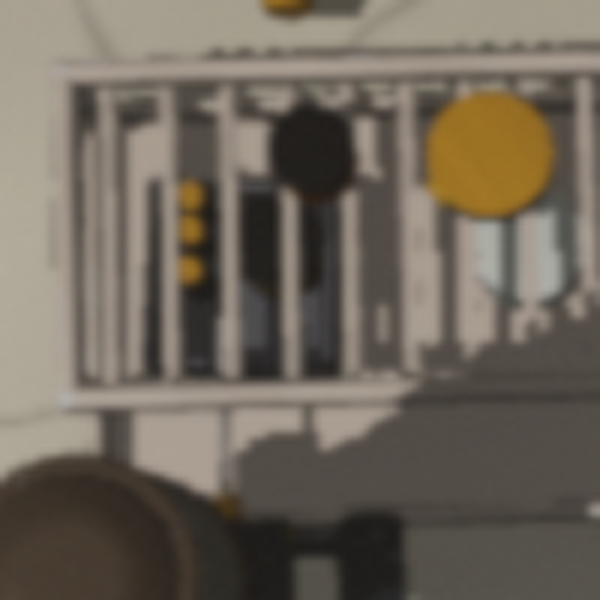

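```bash
python3 -m handwheel '[[[0,0,0,0,0,0.005,0],[0,0,0,0,0,0.005,0],[0,0,0,0,0,0.004,0],[0,0,0,0,0,0.002,0],[0,0,0,0,0,0,0],[0,0,0,0,0,0,0],[0,0,0,0,0,0,0]]]';python3 -m handwheel '[[[0,0,0,0,0,0.001,0],[0,0,0,0,0,0.001,0],[0,0,0,0,0,0.001,0],[0,0,0,0,0,0,0],[0,0,0,0,0,0,0]]]'; python3 -c "
from h import *
s=r.sense();print(s['tcp_pos'],s['tcp_pos']+s['ee_rot']@[.148,0,-.0052],s['wrist_force'],s['moment'])"
```

```text
time_s: 12.4
tcp_pos: [0.5252, 0.1033, 0.0444]
ee_rot: [[0.999, 0.037, 0.0], [0.037, -0.999, -0.0], [0.0, 0.0, -1.0]]
wrist_force: [0.4, -0.1, -1.2]
gripper_width: 0.202
gripper_force: 30.0
time_s: 12.9
tcp_pos: [0.525, 0.1032, 0.0413]
ee_rot: [[0.999, 0.037, -0.0], [0.037, -0.999, -0.0], [-0.0, 0.0, -1.0]]
wrist_force: [-0.2, 0.2, -0.9]
gripper_width: 0.2
gripper_force: 30.0
[0.5250341  0.10323168 0.04125914] [0.67293149 0.10875745 0.04644256] [-0.20023271  0.17491028 -0.93656552] [-0.07122635  0.15476751  0.01974833]
```

```bash
python3 -m handwheel '[[[0,0,0,0,0,0.001,0],[0,0,0,0,0,0,0],[0,0,0,0,0,0,0]]]'; python3 -c "
from h import *
s=r.sense();print(s['wrist_force'],s['moment'])"; python3 -m handwheel '[[[0,0,0,0,0,0.001,0],[0,0,0,0,0,0,0],[0,0,0,0,0,0,0]]]'; python3 -c "
from h import *
s=r.sense();print(s['wrist_force'],s['moment'])"
```

```text
time_s: 13.2
tcp_pos: [0.525, 0.1032, 0.0403]
ee_rot: [[0.999, 0.037, -0.0], [0.037, -0.999, -0.0], [-0.0, 0.0, -1.0]]
wrist_force: [-0.3, 0.0, -0.7]
gripper_width: 0.205
gripper_force: 30.0
[-0.26592212  0.02768875 -0.70949953] [-0.1160751   0.22889631 -0.04039643]
time_s: 13.5
tcp_pos: [0.5251, 0.1032, 0.0393]
ee_rot: [[0.999, 0.037, 0.0], [0.037, -0.999, -0.0], [0.0, 0.0, -1.0]]
wrist_force: [-0.8, 0.5, -0.3]
gripper_width: 0.203
gripper_force: 30.0
[-0.81275019  0.48252236 -0.28375187] [-0.11144518  0.15574356 -0.03705254]
```

```bash
python3 -m handwheel '[[[0,0,0,-0.002,0,0,0],[0,0,0,-0.002,0,0,0],[0,0,0,-0.002,0,0,0],[0,0,0,-0.002,0,0,0],[0,0,0,-0.002,0,0,0],[0,0,0,-0.002,0,0,0],[0,0,0,-0.002,0,0,0]]]';python3 -m handwheel '[[[0,0,0,-0.002,0,0,0],[0,0,0,-0.002,0,0,0],[0,0,0,-0.002,0,0,0]]]'; python3 -c "
from h import *
s=r.sense();print(s['wrist_force'],s['moment'])"
```

```text
time_s: 14.2
tcp_pos: [0.5112, 0.1028, 0.0394]
ee_rot: [[0.999, 0.037, 0.001], [0.037, -0.999, 0.0], [0.001, -0.0, -1.0]]
wrist_force: [1.8, 0.4, -1.2]
gripper_width: 0.202
gripper_force: 30.0
time_s: 14.5
tcp_pos: [0.5055, 0.1027, 0.0395]
ee_rot: [[0.999, 0.037, 0.001], [0.037, -0.999, 0.0], [0.001, -0.0, -1.0]]
wrist_force: [1.6, 0.4, 0.1]
gripper_width: 0.201
gripper_force: 30.0
[1.63914052 0.37762426 0.11396655] [-0.14357867 -0.60629114 -0.01035799]
```

```bash
python3 -m handwheel '[[[0,0,0,-0.003,0,0,0],[0,0,0,-0.003,0,0,0],[0,0,0,-0.003,0,0,0],[0,0,0,-0.003,0,0,0],[0,0,0,-0.003,0,0,0],[0,0,0,-0.003,0,0,0]]]';python3 -m handwheel '[[[0,0,0,-0.003,0,0,0],[0,0,0,-0.003,0,0,0],[0,0,0,-0.003,0,0,0],[0,0,0,-0.003,0,0,0],[0,0,0,-0.003,0,0,0],[0,0,0,-0.003,0,0,0],[0,0,0,-0.003,0,0,0],[0,0,0,-0.003,0,0,0],[0,0,0,-0.003,0,0,0],[0,0,0,-0.003,0,0,0]]]'; python3 -c "
from h import *
s=r.sense();print(s['wrist_force'],s['moment'])
save('top','t5');im=cv2.imread('pics/t5.png');cv2.imwrite('pics/t5b.png',cv2.resize(im[100:200,160:260],(600,600),interpolation=cv2.INTER_CUBIC))"
```

```text
time_s: 15.1
tcp_pos: [0.4868, 0.1018, 0.0393]
ee_rot: [[0.999, 0.037, 0.0], [0.037, -0.999, -0.0], [0.0, 0.0, -1.0]]
wrist_force: [2.9, -0.4, 0.1]
gripper_width: 0.197
gripper_force: 30.0
time_s: 16.1
tcp_pos: [0.4568, 0.1007, 0.0393]
ee_rot: [[0.999, 0.037, -0.0], [0.037, -0.999, -0.0], [-0.0, 0.0, -1.0]]
wrist_force: [2.5, -0.1, -1.2]
gripper_width: 0.194
gripper_force: 30.0
[ 2.46081154 -0.07847316 -1.2108996 ] [-0.0822292  -0.65811049 -0.04888325]
```

View pics/t5b.png

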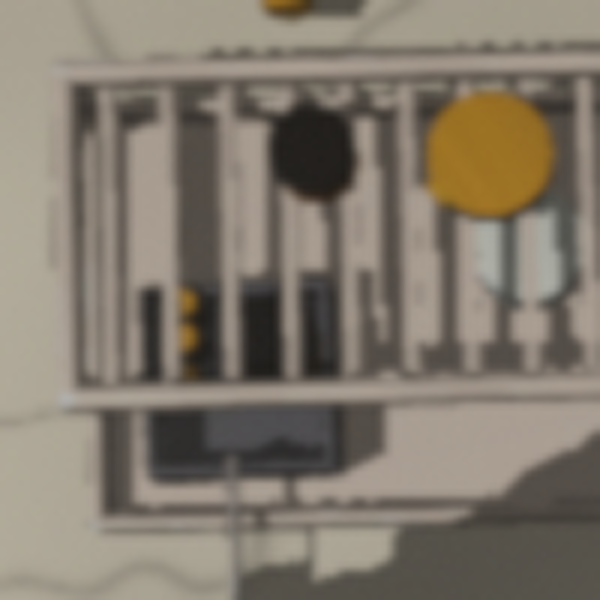

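```bash
python3 -m handwheel '[[[0,0,0,-0.002,0,0,0],[0,0,0,-0.002,0,0,0],[0,0,0,-0.002,0,0,0],[0,0,0,-0.002,0,0,0],[0,0,0,-0.001,0,0,0]]]';python3 -m handwheel '[[[0,0,0,-0.001,0,0,0],[0,0,0,-0.001,0,0,0]]]';python3 -m handwheel '[[[0,0,0,-0.001,0,0,0],[0,0,0,-0.001,0,0,0]]]'
```

```text
time_s: 16.65
tcp_pos: [0.4479, 0.1003, 0.0393]
ee_rot: [[0.999, 0.037, -0.0], [0.037, -0.999, -0.0], [-0.0, 0.0, -1.0]]
wrist_force: [2.5, 0.0, -0.9]
gripper_width: 0.202
gripper_force: 30.0
time_s: 16.85
tcp_pos: [0.4461, 0.1003, 0.0393]
ee_rot: [[0.999, 0.037, 0.0], [0.037, -0.999, -0.0], [0.0, 0.0, -1.0]]
wrist_force: [3.1, -0.9, -0.0]
gripper_width: 0.198
gripper_force: 30.0
time_s: 17.05
tcp_pos: [0.4441, 0.1002, 0.0393]
ee_rot: [[0.999, 0.037, 0.0], [0.037, -0.999, -0.0], [-0.0, 0.0, -1.0]]
wrist_force: [2.9, -0.3, -0.7]
gripper_width: 0.2
gripper_force: 30.0
```

```bash
for i in 1; do python3 -m handwheel '[[[0,0,0,-0.001,0,0,0],[0,0,0,-0.001,0,0,0]]]'|grep -E 'tcp_pos|wrist'; python3 -m handwheel '[[[0,0,0,-0.001,0,0,0]]]'|grep -E 'tcp_pos|wrist';python3 -m handwheel '[[[0,0,0,-0.001,0,0,0]]]'|grep -E 'tcp_pos|wrist'; done
```

```text
tcp_pos: [0.442, 0.1001, 0.0393]
wrist_force: [2.3, 0.2, 0.4]
tcp_pos: [0.441, 0.1001, 0.0393]
wrist_force: [3.3, -1.1, -0.6]
tcp_pos: [0.44, 0.1001, 0.0393]
wrist_force: [2.4, -0.6, 0.2]
```

```bash
python3 -m handwheel '[[[0,0,0,-0.001,0,0,0]]]'|grep -E 'tcp_pos|wrist'; python3 -m handwheel '[[[0,0,0,-0.001,0,0,0]]]'|grep -E 'tcp_pos|wrist';python3 -m handwheel '[[[0,0,0,-0.0005,0,0,0],[0,0,0,0,0,0,0]]]'|grep -E 'tcp_pos|wrist'
```

```text
tcp_pos: [0.4397, 0.1003, 0.0395]
wrist_force: [3.9, 0.1, -1.2]
tcp_pos: [0.4388, 0.1004, 0.0396]
wrist_force: [4.2, -0.6, -1.0]
tcp_pos: [0.4382, 0.1003, 0.0395]
wrist_force: [3.8, -0.1, -1.2]
```

```bash
python3 -m handwheel '[[[0,0,0,-0.0005,0,0,0],[0,0,0,0,0,0,0]]]'|grep -E 'tcp_pos|wrist'; python3 -c "
from h import *
print(r.sense()['moment'])"
```

```text
tcp_pos: [0.4382, 0.1005, 0.0396]
wrist_force: [5.6, -0.4, -1.3]
[-0.14910633 -1.51679956 -0.01121054]
```

```bash
python3 -m handwheel '[[[0,0,0,-0.0005,0,0,0],[0,0,0,0,0,0,0]]]'|grep -E 'tcp_pos|wrist'; python3 -c "
from h import *
print(r.sense()['moment'])"
```

```text
tcp_pos: [0.4381, 0.1006, 0.0398]
wrist_force: [5.8, 0.4, -0.7]
[-0.19304951 -1.84263239 -0.02671458]
```

```bash
for k in 1; do python3 -m handwheel '[[[0,0,0,-0.0005,0,0,0],[0,0,0,0,0,0,0]]]'|grep -E 'tcp_pos|wrist'; python3 -c "
from h import *
print(r.sense()['moment'])"; python3 -m handwheel '[[[0,0,0,-0.0005,0,0,0],[0,0,0,0,0,0,0]]]'|grep -E 'tcp_pos|wrist'; python3 -c "
from h import *
print(r.sense()['moment'])
save('top','t6');im=cv2.imread('pics/t6.png');cv2.imwrite('pics/t6b.png',cv2.resize(im[150:200,165:235],(798,570),interpolation=cv2.INTER_CUBIC))"; done
```

```text
tcp_pos: [0.4381, 0.1008, 0.0399]
wrist_force: [7.2, -0.2, -1.4]
[-0.22416235 -2.02635351 -0.06235046]
tcp_pos: [0.4381, 0.101, 0.0401]
wrist_force: [7.8, -0.7, -1.8]
[-0.24769157 -2.25204917 -0.10875288]
```

View pics/t6b.png

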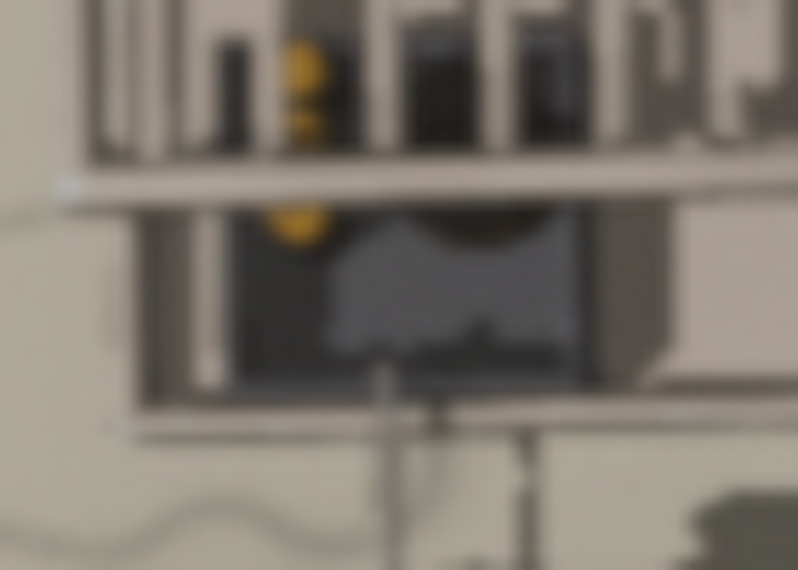

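```bash
python3 -m handwheel '[[[0,0,0,-0.0005,0,0,0],[0,0,0,0,0,0,0]]]'|grep -E 'tcp_pos|wrist';python3 -c "
from h import *
print(r.sense()['moment'])"; python3 -m handwheel '[[[0,0,0,-0.0005,0,0,0],[0,0,0,0,0,0,0]]]'|grep -E 'tcp_pos|wrist'; python3 -c "
from h import *
print(r.sense()['moment'])"
```

```text
tcp_pos: [0.438, 0.1012, 0.0402]
wrist_force: [9.1, -1.4, -2.9]
[-0.22582903 -2.4830015  -0.14996407]
tcp_pos: [0.438, 0.1014, 0.0403]
wrist_force: [10.1, -1.0, -1.8]
[-0.31268855 -2.7339526  -0.20750376]
```

```bash
python3 -m handwheel '[[[0,0,0,-0.0002,0,0,0],[0,0,0,0,0,0,0],[0,0,0,0,0,0,0],[0,0,0,0,0,0,0]]]'; python3 -m handwheel '[[[0,0,0,0,0,0,0],[0,0,0,0,0,0,0]]]'|grep -E 'tcp_pos|wrist'
```

```text
time_s: 19.5
tcp_pos: [0.4381, 0.1015, 0.0404]
ee_rot: [[0.999, 0.038, 0.007], [0.038, -0.999, 0.003], [0.007, -0.003, -1.0]]
wrist_force: [9.3, -1.4, -2.2]
gripper_width: 0.198
gripper_force: 30.0
tcp_pos: [0.438, 0.1015, 0.0404]
wrist_force: [10.2, -0.8, -2.0]
```

Run:
```python
from h import *
im=cv2.imread('pics/t6_raw.png').astype(float).mean(2)
for u in list(range(186,218,3)):
    col=im[176:192,u]; d=np.diff(col); print(u,col.astype(int))
```

```text
186 [ 51  49  47  47  47  48  50  61  75  86 130 141 119 149 161 161]
189 [ 47  48  47  47  46  48  50  61  73  87 134 145 126 150 162 161]
192 [ 47  47  48  50  48  47  50  61  73  91 135 141 126 151 161 162]
195 [ 78  78  79  78  71  54  52  65  74  92 136 142 135 154 162 162]
198 [ 80  79  80  75  61  62  83  92  96 106 125 127 121 127 132 131]
201 [ 79  80  79  74  62  50  52  62  66  92 126 116 116 138 144 143]
204 [ 79  80  78  69  52  46  49  63  66  86 109  97 112 135 142 144]
207 [ 79  73  59  50  46  46  54  69  75 108 137 122 130 152 158 158]
210 [ 79  79  78  71  53  46  54  70  80 122 139 110 103 119 132 147]
213 [ 79  81  80  74  56  49  54  70  85 131 144 124 146 156 157 156]
216 [ 51  53  54  53  52  52  50  54  80 130 141 120 149 161 162 162]
```

```bash
python3 -m handwheel '[[[0,0,0,0.001,0,0,0],[0,0,0,0.001,0,0,0],[0,0,0,0.001,0,0,0],[0,0,0,0.001,0,0,0],[0,0,0,0.002,0,0,0],[0,0,0,0.002,0,0,0],[0,0,0,0.001,0,0,0],[0,0,0,0,0,0,0],[0,0,0,0,0,0,0]]]'; python3 -c "
from h import *
print(r.sense()['moment'])"
```

```text
time_s: 20.6
tcp_pos: [0.4428, 0.0999, 0.0391]
ee_rot: [[0.999, 0.037, -0.001], [0.037, -0.999, -0.001], [-0.001, 0.001, -1.0]]
wrist_force: [0.5, -0.1, -0.3]
gripper_width: 0.2
gripper_force: 30.0
[-0.12579315  0.1507087   0.00144417]
```

```bash
python3 -m handwheel '[[[0,0,0,0,0,-0.003,0],[0,0,0,0,0,-0.004,0],[0,0,0,0,0,-0.005,0],[0,0,0,0,0,-0.01,0],[0,0,0,0,0,-0.02,0],[0,0,0,0,0,-0.03,0],[0,0,0,0,0,-0.04,0],[0,0,0,0,0,-0.01,0],[0,0,0,0,0,0,0]]]'; python3 -c "
from h import *
delta([.4882,.3279,.161],Rdown(2.1))
s=r.sense();print(s['moment']);tip=s['tcp_pos']+s['ee_rot']@[.148,0,-.0052]
save('top','t7');save('scene','s7');print(w2px('top',tip),w2px('scene',tip))"
```

```text
time_s: 21.5
tcp_pos: [0.4445, 0.1009, 0.1637]
ee_rot: [[0.999, 0.037, 0.005], [0.037, -0.999, 0.003], [0.005, -0.003, -1.0]]
wrist_force: [0.2, -0.1, -1.1]
gripper_width: 0.2
gripper_force: 30.0
shift(tool now) [ 0.0522 -0.2252  0.0035] turn units [-0.026 -0.045  0.007] shift if turned first [ 0.052  -0.2252  0.0027] F [ 0.16 -0.06 -1.1 ]
[-0.14377379  0.1267165  -0.00491712]
[191.63518304 175.74554461] [323.46324956 145.08476019]
```

Run:
```python
from h import *
save('wrist','w7')
a=cv2.imread('pics/w3_raw.png');b=cv2.imread('pics/w7_raw.png')
c=cams.get_calibration('wrist');T=np.linalg.inv(np.array(c['T_tool_cam']));K=np.array(c['camera_matrix'])
for n,p in(('ferr',[.055,0,-.0167]),('handle',[.03,0,-.0277]),('rod',[.10,0,-.0167]),('rod2',[.12,0,-.0167])):
    q=K@(T[:3,:3]@p+T[:3,3]);u,v=(q[:2]/q[2]).round().astype(int);print(n,u,v)
    if v<14: continue
    t=a[v-12:v+13,u-8:u+9];m=cv2.matchTemplate(b[v-24:v+25,u-20:u+21],t,cv2.TM_CCOEFF_NORMED);l=cv2.minMaxLoc(m);print(l[1],np.array(l[3])-[12,12])
hsv=[cv2.cvtColor(x,cv2.COLOR_BGR2HSV) for x in(a,b)]
for x,h in zip((a,b),hsv):
    m=((h[...,0]<18)&(h[...,1]>110)&(h[...,2]>40)).astype(np.uint8)[:, 225:285]
    y,xx=np.nonzero(m);print(y.min() if len(y) else None,y.max() if len(y) else None,xx.mean()+225 if len(y) else None,len(y))
```

```text
ferr 252 149
0.8696534037590027 [0 0]
handle 252 198
0.19129011034965515 [7 9]
rod 252 63
0.9901568293571472 [ 0 11]
rod2 252 19Traceback (most recent call last):
  File "<stdin>", line 8, in <module>
cv2.error: OpenCV(4.12.0) /io/opencv/modules/imgproc/src/templmatch.cpp:1179: error: (-215:Assertion failed) _img.size().height <= _templ.size().height && _img.size().width <= _templ.size().width in function 'matchTemplate'
```

```bash
python3 -m handwheel '[[[0,0,0,0.0087,-0.0375,0,0],[0,0,0,0.0087,-0.0375,0,0],[0,0,0,0.0087,-0.0375,0,0],[0,0,0,0.0087,-0.0375,0,0],[0,0,0,0.0087,-0.0375,0,0],[0,0,0,0.0087,-0.0377,0,0],[0,0,0.62,0,0,0,0],[0,0,0.62,0,0,0,0],[0,0,0,0,0,0,0],[0,0,0,0,0,0,0],[0,0,0,0,0,0,0]]]'; python3 -c "
from h import *
delta([.4882,.3279,.0205],Rdown(-5.3))"
```

```text
time_s: 22.75
tcp_pos: [0.487, 0.3267, 0.1606]
ee_rot: [[0.996, -0.092, -0.001], [-0.092, -0.996, -0.001], [-0.001, 0.001, -1.0]]
wrist_force: [-0.0, -0.3, 0.3]
gripper_width: 0.204
gripper_force: 30.0
shift(tool now) [ 0.0013 -0.0015  0.1401] turn units [0.013 0.008 0.006] shift if turned first [ 0.0011 -0.0013  0.1401] F [-0.02 -0.29  0.34]
```

```bash
python3 -m handwheel '[[[0,0,0,0.0012,-0.0014,0,0],[0,0,0,0,0,0.03,0],[0,0,0,0,0,0.03,0],[0,0,0,0,0,0.03,0],[0,0,0,0,0,0.02,0],[0,0,0,0,0,0.01,0],[0,0,0,0,0,0.008,0],[0,0,0,0,0,0.006,0],[0,0,0,0,0,0,0],[0,0,0,0,0,0,0]]]'; python3 -c "
from h import *
delta([.4882,.3279,.0205],Rdown(-5.3))"
```

```text
time_s: 23.75
tcp_pos: [0.4889, 0.3289, 0.028]
ee_rot: [[0.996, -0.092, 0.001], [-0.092, -0.996, 0.001], [0.001, -0.001, -1.0]]
wrist_force: [0.4, 0.8, -0.1]
gripper_width: 0.2
gripper_force: 30.0
shift(tool now) [-0.0007  0.0011  0.0075] turn units [-0.01  -0.01   0.003] shift if turned first [-0.0007  0.0011  0.0075] F [ 0.36  0.79 -0.1 ]
```

```bash
python3 -m handwheel '[[[0,0,0,-0.0005,0.001,0.002,0],[0,0,0,0,0,0.002,0],[0,0,0,0,0,0.002,0],[0,0,0,0,0,0.001,0],[0,0,0,0,0,0,0],[0,0,0,0,0,0,0]]]'; python3 -m handwheel '[[[0,0,0,0,0,0.0005,0],[0,0,0,0,0,0,0]]]'
```

```text
time_s: 24.35
tcp_pos: [0.4879, 0.3276, 0.0203]
ee_rot: [[0.996, -0.092, -0.0], [-0.092, -0.996, -0.0], [0.0, 0.0, -1.0]]
wrist_force: [-0.3, 0.0, -0.2]
gripper_width: 0.199
gripper_force: 30.0
time_s: 24.55
tcp_pos: [0.4879, 0.3276, 0.0202]
ee_rot: [[0.996, -0.092, 0.0], [-0.092, -0.996, -0.0], [0.0, 0.0, -1.0]]
wrist_force: [-2.4, -0.1, 3.4]
gripper_width: 0.199
gripper_force: 30.0
```

Seated (upward force 3.4 N at the original height). I'll release and rise clear.

```bash
python3 -m handwheel '[[[0,0,0,0,0,0,0.025],[0,0,0,0,0,0,0.035],[0,0,0,0,0,0,0.05],[0,0,0,0,0,0,0.06],[0,0,0,0,0,0,0.06],[0,0,0,0,0,0,0.06]]]'; python3 -m handwheel '[[[0,0,0,0,0,-0.01,0.06],[0,0,0,0,0,-0.03,0.06],[0,0,0,0,0,-0.04,0.06],[0,0,0,0,0,-0.05,0.06],[0,0,0,0,0,-0.05,0.06],[0,0,0,0,0,-0.0475,0.06],[0,0,0,0,0,0,0.06],[0,0,0,0,0,0,0.06],[0,0,0,0,0,0,0.06]]]'
python3 - <<'E'
from h import *
delta([.4858,.3243,.2488],Rdown(-5.3))
save('wrist','w9');save('top','t9')
s=r.sense();C=cam('wrist',s)
def hook(f,C):
    h=cv2.cvtColor(cv2.imread(f),cv2.COLOR_BGR2HSV)[100:215,215:285]
    m=((h[...,0]<18)&(h[...,1]>110)&(h[...,2]>40)).astype(np.uint8);n,l,st,c=cv2.connectedComponentsWithStats(m);k=1+st[1:,4].argmax()
    x,y,w,hh,_=st[k];print(f,x+215,y+100,w,hh, px2w('wrist',(x+215+w/2,y+100),.048,C).round(4),px2w('wrist',(x+215+w/2,y+100+hh),.048,C).round(4))
hook('pics/w9_raw.png',C)
hook('pics/w2_raw.png',(C[0],*[ (lambda M:(M[:3,:3],M[:3,3]))(np.linalg.inv(np.block([[np.array([[.996,-.093,-.001],[-.093,-.996,-.001],[-.001,.001,-1]]),np.array([[.4858],[.3243],[.2488]])],[np.zeros((1,3)),np.ones((1,1))]])@np.array(cams.get_calibration('wrist')['T_tool_cam'])))][0]))
im=cv2.imread('pics/t9_raw.png').astype(float).mean(2)
for u in range(186,218,3): print(u,im[180:192,u].astype(int))
E
```

```text
time_s: 25.15
tcp_pos: [0.4879, 0.3275, 0.0197]
ee_rot: [[0.996, -0.092, -0.0], [-0.092, -0.996, -0.0], [-0.0, 0.0, -1.0]]
wrist_force: [0.4, -0.2, 0.4]
gripper_width: 0.64
gripper_force: 0.0
time_s: 26.05
tcp_pos: [0.4872, 0.327, 0.2464]
ee_rot: [[0.996, -0.093, -0.002], [-0.093, -0.996, -0.001], [-0.002, 0.001, -1.0]]
wrist_force: [-0.1, -0.6, -0.2]
gripper_width: 0.691
gripper_force: 0.0
shift(tool now) [-0.0011  0.0028 -0.0024] turn units [ 0.013  0.016 -0.002] shift if turned first [-0.0011  0.0028 -0.0024] F [-0.08 -0.59 -0.17]
pics/w9_raw.png 245 131 14 75 [0.5343 0.3226 0.048 ] [0.4353 0.3319 0.048 ]
pics/w2_raw.png 242 128 14 77 [0.5366 0.3234 0.048 ] [0.4345 0.3334 0.048 ]
186 [36 37 38 39 40 46 62 65 61 72 76 77]
189 [43 43 43 40 40 46 64 67 61 72 77 77]
192 [43 43 41 40 40 48 64 65 62 72 76 77]
195 [42 42 42 40 40 48 64 65 65 73 76 77]
198 [42 41 41 39 41 49 64 65 65 73 76 76]
201 [42 43 42 39 41 52 64 60 60 68 71 70]
204 [41 41 37 38 40 53 63 59 60 66 68 69]
207 [41 40 39 39 42 56 63 59 64 73 75 76]
210 [41 40 40 39 43 61 65 57 64 73 75 76]
213 [41 40 39 38 45 63 65 60 70 75 76 76]
216 [40 39 38 38 44 63 64 58 71 77 77 77]
```

```bash
python3 -c "
from station import r
print(r.finish_job())"
```

```text
the job is handed in; nothing more can be done
None
```

I hooked the bin, drew it against the front rim, snugged it with about 10 N and unhooked. The hook is back in its rest within about 2 mm of where it lay, and the job was handed in at about 26 s; it returned no verdict. I judged squareness from the force build-up and top-camera pixels, with no close-up look.

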